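Lock the fuse carrier into its bayonet socket

ROBOT

A 6-joint arm with a two-finger parallel gripper is mounted at the origin on the work surface. World frame = base frame: x ahead of the robot, y to its left, z up, the work surface at z = 0. Lengths are in m, angles in rad, forces in N, time in s.
With the tool pointing down it reaches from about 0.3 to 0.85 m from the base axis. Payload 5.4 kg.
Tool frame: the origin (TCP) lies midway between the tips of the shut fingers; the grasp point (between the pads) lies behind it (arm.tcp_to_grasp is the z of the grasp point in the tool frame, in m); z points along the fingers, y is the direction in which the jaws open and shut (so a half turn about z gives the same grasp; the last joint's range is limited). The gripper opens to 85 mm and grips with 20 to 120 N. Pads are 22 mm wide; open, the fingers measure 114 mm over their backs; the gripper's body (76 mm by 85 mm) begins 54 mm behind the grasp point. The pads swing forward as they close: fully open they stand 13 mm farther back than shut.
Start: joints at [0.916, 0.158, 1.597, -0, 1.386, -0.21], TCP at [0.247, 0.519, 0.231] pointing down, gripper open.
Joint ranges: [-2.91, 2.91], [-0.94, 2.29], [0.18, 2.7], [-1.29, 4.43], [0.17, 2.64], [-3, 3]. Speed limits (rad/s): [2.57, 2.57, 3.14, 3.14, 3.14, 3.14].

INTERFACE

Orientations are given as [roll, pitch, yaw] about the fixed x, y, z axes, in that order (R = Rz(yaw) Ry(pitch) Rx(roll)).
In Python, from bench import arm, imaging gives the robot as it stands.
- The arm moves only by the tool send_rows, never from a script. Its arguments are lists of equal length, an entry for each row: "travel": the shift along the tool's x, y, z in cm, a list of three; "dr": the turn, a rotation vector about the tool's x, y, z in degrees, a list of three; "claw": the finger opening in cm, from 0 to 8.54. A call has 1 to 20 rows; each row is the pose to reach, as a shift and turn from the pose measured when the call began, along the tool's axes at that moment; what a row does not reach only later rows make up. A row lasts 1/12 s, in which the tool goes at most 41.7 mm and 7.16 degrees, less where a joint would pass 70% of its speed; a pose out of reach is approached as far as the arm can. A call with a gripper value outside its range is refused whole. The fingers move at their own pace and stop on an object; the grip force is fixed at half the most. Time passes only in rows, so rows that repeat a pose let the fingers close. It gives the time, the measured TCP pose, the force and the opening at its end, in the units of the state.
- arm.state(): the state, without advancing time (a new reading comes with each control period).
- imaging.capture(name): name is "scene" or "side" or "wrist"; returns (picture, depth): 384x512x3 uint8, red, green, blue; 384x512 float32, m along the optical axis (not along the pixel's ray), 0 where there is no reading.
- imaging.camera_params(name): a dict with "fx", "fy", "cx", "cy" (pixels), "R" (3x3) and "t" (3): a world point X has camera coordinates R X + t. Camera axes: x right, y down, z forward; pixel columns grow to the right and rows downward; lengths in m; the calibration is good to about 2 mm. A picture is of the moment at which its call begins: read the wrist's pose just before it. camera_params takes no time and is no camera call; for the wrist camera it gives the pose at the moment of the call.
- arm.hand_in(): hands the job in, once; it reports no verdict.
The state is a dict: "clock": time; "joints": joint angles; "dq": joint speeds; "joint_efforts": joint torques, N m; "tcp_pos": TCP position; "tcp_rot": TCP orientation; "contact_force": force on the tool from outside, world axes, zero at the start; "torque": the same for the moment, N m; "finger_gap": opening from 0.0 (shut) to 1.0 (fully open).
Only numpy, scipy, OpenCV 4.12 (cv2) and the standard library are available. Lean on these libraries where they do the work, as an engineer would, in place of code of your own. Each camera call takes 0.05 s, during which the arm holds its last target.

TASK

Pick up the fuse carrier with the wing grip, put it in the empty bayonet socket on the test unit, push it in against the spring and twist it a quarter turn clockwise (seen from above) until it clicks up into its locked position, then let go. Feel for the keyways gently: the socket cracks if the carrier is pressed or forced with more than about 40 N. Leave the other loose things on the bench where they are.

Things in the scene. Friction and masses are not known exactly. Their poses are not given: they have to be found in the camera images.
- carrier_c (a point): Centre (half-way up) of the fuse carrier: loose grey plug, 65 mm tall, on its nose, 0.08-0.17 kg, same after half a turn. z up from nose to wing, x along the wing. Nose 28 mm across, z -32.5 to -5.5 mm, foot bevelled 3.5 mm. Two round brass pins (lugs) on the nose at +x and -x, under the wing's ends: 6 mm thick, z -21.5 to -15.5, reaching 19 mm from the axis. Flange 42 mm across, z -5.5 to 2.5.
- carrier_wing (a point): Middle of the carrier's wing grip, 17.5 mm above carrier_c, same axes. The wing is 40 mm long (x), 13 mm thick (y) and 30 mm tall (z -15 to 15 mm), with the flange directly under it. Grip it across the 13 mm, finger ends just above the flange.
- unit: Grey test unit, fixed, 240 (x) x 260 (y) x 70 mm tall, origin under its centre, z up. On top two round black bayonet sockets 52 mm across stand 20 mm proud: the one at x -40, y 55 mm is empty; the one at x -40, y -60 mm holds a locked carrier (part of the unit, wing top 134 mm above the bench). Other fittings on top stay under 90 mm.
- mouth (a point): Mid-mouth of the empty socket's mouth, level with its rim, 90 mm above the bench; axes as the unit's. Bore 30 mm with two opposite keyway notches 9 mm wide. The socket sits at a chance angle: the line through its keyways is anywhere within 0.5 rad of this x axis, not measured: look from above or feel for it. Lugs resting on the rim: carrier_c 21.5 mm above here; over the keyways it drops.
- under_rim (a point): Point on the socket's axis 7 mm below mouth, level with the rim's underside. In the keyways the carrier goes 4 mm down freely, then meets a spring plunger: 3 N at first touch plus 0.6 N per mm. With carrier_c under 8.5 mm above mouth (8.4 N) the lugs are clear below the rim and can turn clockwise seen from above, not the other way; the flange meets the rim at 5.5 mm (10 N).
- lock_level (a point): On the socket's axis 4 mm below mouth: ceiling of two notches under the rim, 90 degrees clockwise from the keyways, just before a stop that blocks turning past about 96 degrees (0.4 N m on it is 24 N on the pins: ease off sooner). Turned there and let go, the spring lifts the carrier 3 mm into them: locked, carrier_c 11.5 mm above mouth. Not locked: 8.5 mm under the rim, 17.5 mm in the keyways.
- blank_plug: Bystander: loose grey blanking plug, round, no lugs and a round knob in place of the wing, 44 mm across, 42 mm tall; origin under its centre.
- choke: Bystander: loose choke, steel core with a yellow winding, 48 x 40 x 42 mm tall; origin under its centre.
- cartridge: Bystander: loose white ceramic fuse cartridge with brass ends, 26 mm across, 58 mm tall, upright; origin under its centre.
- meter: Bystander: loose grey hand multimeter lying on its back, 150 x 76 x 44 mm; origin under its centre.
- driver: Bystander: loose screwdriver lying on the bench, about 200 mm long; origin under its middle.
- relay: Bystander: loose clear relay, 36 x 28 x 52 mm tall; origin under its centre.

How it is judged:
By the outcome, as a careful person would: the job done as asked, in the order asked, and still so for the second after the job is handed in, with the robot touching nothing.
It also fails if it takes over 72 s, if anything falls off the work surface, if the arm or the gripper's body presses on something with over 40 N, if the wrist force passes 120 N, or if a joint passes its speed limit or range.

## Working session

There is one attempt and no reset: what is moved stays moved. The work goes in short steps, Python scripts to look and compute and a tool call to move; the robot and the scene stay as the last step left them, time stands still between calls to the robot, and variables do not carry over. Pictures are saved under pics/ and viewed, and the job is handed in when it is done.

Besides the shell and the picture viewer there is one more tool, called after "Call:" as a command line: name --argument value ..., lists and objects as JSON in quotes. send_rows: Moves the arm, as the interface text tells. Its arguments: {"type":"object","properties":{"travel":{"type":"array"},"dr":{"type":"array"},"claw":{"type":"array"}},"required":["travel","dr","claw"]}

```bash
ls; mkdir -p pics; python3 - <<'E'
from bench import arm, imaging
import cv2, numpy as np
print(arm.state(), arm.tcp_to_grasp)
for n in ("scene","side","wrist"):
    p=imaging.camera_params(n); print(n,{k:np.round(v,3).tolist() for k,v in p.items()})
    im,d=imaging.capture(n); cv2.imwrite(f"pics/{n}0.png",im[:,:,::-1]); np.savez(f"pics/{n}0.npz",im=im,d=d,**p)
E
```

```text
pics
{'clock': 0.0, 'joints': array([ 9.15842063e-01,  1.59072653e-01,  1.59820467e+00, -3.91092782e-06,
        1.38619924e+00, -2.10108760e-01]), 'dq': array([-3.12754238e-04, -4.43966116e-04,  1.23983850e-03,  4.27156287e-05,
        2.42527521e-03,  7.07133394e-04]), 'joint_efforts': array([ 1.41770448e-05, -3.96019292e+01, -3.31422150e+01, -2.78371135e-04,
        8.70684336e-03, -2.86330737e-05]), 'tcp_pos': array([0.24709119, 0.51855024, 0.23031744]), 'tcp_rot': array([-3.13974937e+00, -3.89162395e-04,  2.69674751e+00]), 'contact_force': array([0.18262259, 0.62733966, 0.37683418]), 'torque': array([ 0.01361246,  0.00988477, -0.04838296]), 'finger_gap': 1.0019568397180156} -0.0187
scene {'fx': 444.707, 'fy': 444.707, 'cx': 247.944, 'cy': 195.462, 'R': [[0.089, 0.996, 0.009], [0.71, -0.057, -0.702], [-0.699, 0.069, -0.712]], 't': [-0.104, -0.353, 1.406]}
side {'fx': 357.147, 'fy': 357.147, 'cx': 253.95, 'cy': 186.202, 'R': [[0.996, -0.094, 0.001], [-0.063, -0.682, -0.729], [0.069, 0.726, -0.685]], 't': [-0.579, 0.145, 0.726]}
wrist {'fx': 317.236, 'fy': 317.236, 'cx': 257.345, 'cy': 186.709, 'R': [[0.43, 0.903, -0.002], [0.855, -0.407, 0.32], [0.288, -0.14, -0.947]], 't': [-0.574, -0.043, 0.381]}
```

View pics/scene0.png

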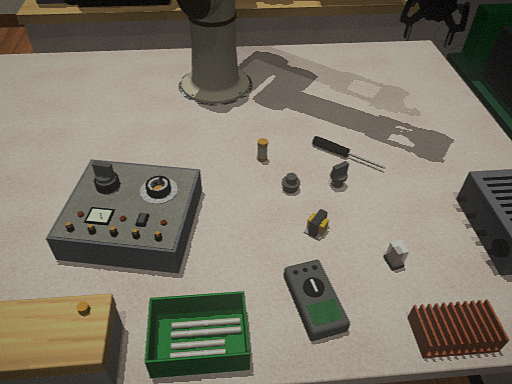

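View pics/side0.png

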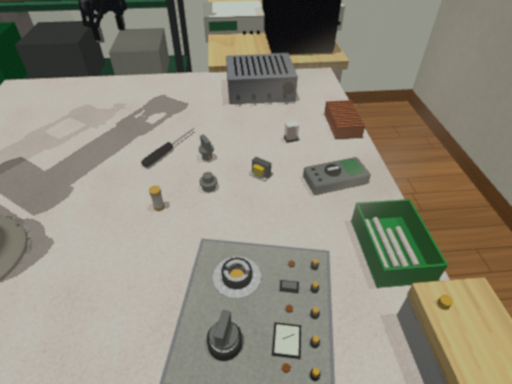

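View pics/wrist0.png

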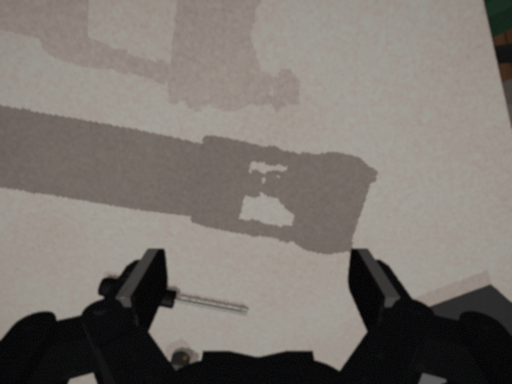

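The scene view shows the carrier at (340,175), the blank plug at (291,183) and the empty socket at (158,187). In the side view the carrier is at (206,148) and the socket at (237,272).

```bash
cat > h.py <<'E'
import numpy as np
def load(f): return np.load(f)
def cloud(D,r0,r1,c0,c1):
    d=D['d'][r0:r1,c0:c1]; v,u=np.mgrid[r0:r1,c0:c1]
    P=np.stack([(u-D['cx'])/D['fx']*d,(v-D['cy'])/D['fy']*d,d],-1)
    X=(P-D['t'])@D['R']; X[d==0]=np.nan
    return X,D['im'][r0:r1,c0:c1]
def onplane(D,u,v,z):
    r=np.array([(u-D['cx'])/D['fx'],(v-D['cy'])/D['fy'],1])@D['R']; o=-D['t']@D['R']
    return o+r*(z-o[2])/r[2]
E
python3 - <<'E'
from h import *
import cv2
for n,b in (("scene",(155,195,322,358)),("side",(128,168,190,222))):
    D=load(f"pics/{n}0.npz"); X,im=cloud(D,*b); z=X[...,2]
    print(n)
    for lo,hi in((.006,.03),(.03,.04),(.042,.07),(.058,.07)):
        m=(z>lo)&(z<hi); P=X[m]
        print(lo,hi,m.sum(),np.round(np.nanmean(P,0),4),np.round(P.min(0),4),np.round(P.max(0),4))
    P=X[(z>.044)&(z<.07)][:,:2].astype(np.float32); r=cv2.minAreaRect(P); print('rect',r)
    big=cv2.resize(im[:,:,::-1],None,fx=10,fy=10,interpolation=cv2.INTER_CUBIC); cv2.imwrite(f"pics/{n}_car.png",big)
for n,b in (("scene",(160,215,130,188)),("side",(245,305,205,268))):
    D=load(f"pics/{n}0.npz"); X,im=cloud(D,*b); z=X[...,2]
    m=(z>.084)&(z<.096);P=X[m];print(n,m.sum(),P.mean(0),P.min(0),P.max(0),cv2.minEnclosingCircle(P[:,:2].astype(np.float32)))
    cv2.imwrite(f"pics/{n}_soc.png",cv2.resize(im[:,:,::-1],None,fx=9,fy=9,interpolation=cv2.INTER_CUBIC))
# unit top
for n,b in (("scene",(155,280,40,210)),("side",(235,384,150,340))):
    D=load(f"pics/{n}0.npz"); X,im=cloud(D,*b); z=X[...,2]
    m=(z>.064)&(z<.076);P=X[m][:,:2].astype(np.float32);print(n,cv2.minAreaRect(P),cv2.boxPoints(cv2.minAreaRect(P)))
E
```

```text
scene
0.006 0.03 87 [0.4634 0.2909 0.015 ] [0.381  0.2586 0.0062] [0.5031 0.3502 0.0298]
0.03 0.04 107 [0.4908 0.2777 0.0346] [0.4704 0.2576 0.0301] [0.5035 0.2976 0.04  ]
0.042 0.07 166 [0.4852 0.2766 0.0571] [0.4679 0.2582 0.0422] [0.4953 0.2992 0.0674]
0.058 0.07 88 [0.4833 0.2774 0.0632] [0.4679 0.2582 0.0581] [0.4952 0.2992 0.0674]
rect ((0.48248225450515747, 0.2791309654712677), (0.014797101728618145, 0.0436360239982605), 24.707658767700195)
side
0.006 0.03 69 [0.4755 0.2844 0.0163] [0.4327 0.2581 0.006 ] [0.4994 0.4076 0.0299]
0.03 0.04 86 [0.4772 0.2715 0.0341] [0.4603 0.2577 0.03  ] [0.4998 0.2939 0.0387]
0.042 0.07 113 [0.4803 0.2726 0.0577] [0.4654 0.2572 0.0424] [0.4937 0.2959 0.0663]
0.058 0.07 65 [0.4794 0.2758 0.0633] [0.4654 0.258  0.0582] [0.4919 0.2959 0.0663]
rect ((0.4793911874294281, 0.278150737285614), (0.01301780715584755, 0.04309321567416191), 28.242809295654297)
scene 276 [ 0.54059615 -0.14090805  0.08902245] [ 0.51254837 -0.1668833   0.0840061 ] [ 0.56693294 -0.11501894  0.09306757] ((0.5392080545425415, -0.13919326663017273), 0.02848687767982483)
side 494 [ 0.53782302 -0.14193846  0.08912509] [ 0.51245024 -0.16686972  0.08400854] [ 0.56344185 -0.11395895  0.09259709] ((0.5377962589263916, -0.13998094201087952), 0.027276907116174698)
scene ((0.5654608607292175, -0.20357297360897064), (0.2617875039577484, 0.2441934198141098), 77.7267074584961) [[ 0.41832998 -0.30552042]
 [ 0.65694225 -0.3574298 ]
 [ 0.71259177 -0.10162553]
 [ 0.47397947 -0.04971614]]
side ((0.5658544301986694, -0.1985892951488495), (0.25561144948005676, 0.24050848186016083), 77.90896606445312) [[ 0.42149702 -0.29837066]
 [ 0.65667003 -0.3487489 ]
 [ 0.7102119  -0.09880793]
 [ 0.47503883 -0.0484297 ]]
```

View pics/scene_soc.png

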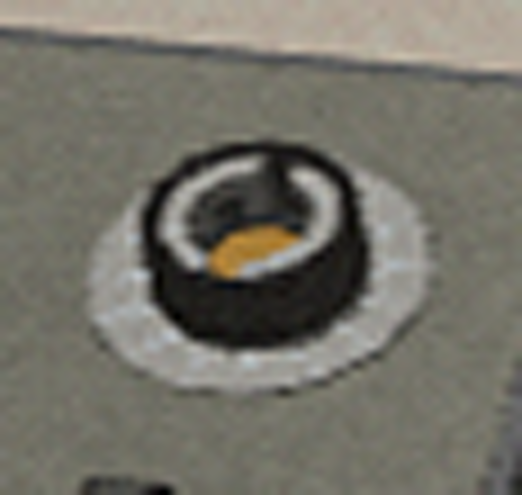

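View pics/side_soc.png

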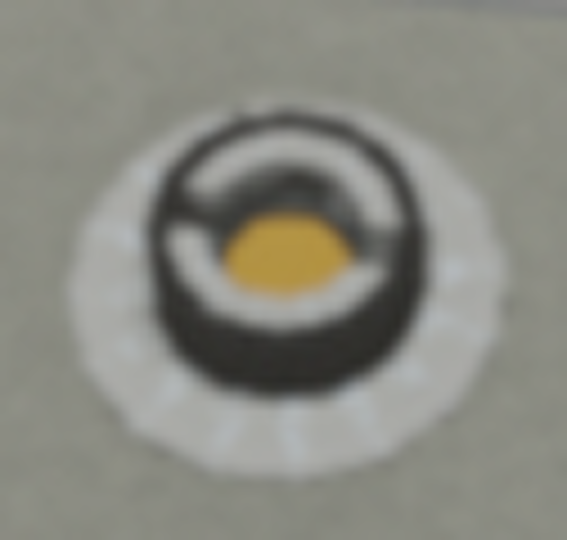

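View pics/scene_car.png

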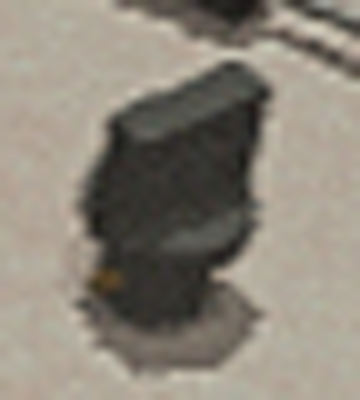

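View pics/side_car.png

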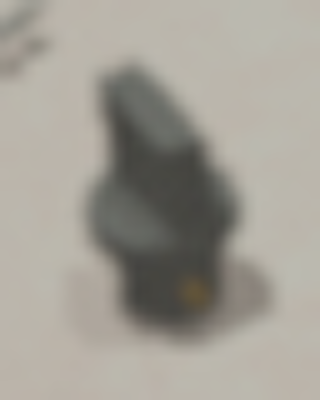

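```bash
python3 - <<'E'
from h import *
import cv2
S=load("pics/side0.npz");C=load("pics/scene0.npz")
def f(D,p,o,k,z): return onplane(D,o[1]+(p[0]+.5)/k-.5,o[0]+(p[1]+.5)/k-.5,z)
for D,o,a,b in((S,(245,205),(192,212),(378,245)),(C,(160,130),(276,165),(222,272))):
    A=f(D,a,o,9,.09);B=f(D,b,o,9,.09);d=B-A;print(A,B,(A+B)/2,np.degrees(np.arctan2(d[1],d[0])),np.linalg.norm(d))
# rim outline via dark/ light ring: wing top
for D,o,pts in((C,(155,322),[(115,120),(235,62),(268,93),(140,138)]),(S,(128,190),[(102,78),(135,65),(208,142),(178,150)])):
    P=np.array([f(D,p,o,10,.065)[:2] for p in pts],np.float32);print(P,P.mean(0),cv2.minAreaRect(P))
E
```

```text
[ 0.52139408 -0.13497291  0.09      ] [ 0.55555345 -0.14539573  0.09      ] [ 0.53847377 -0.14018432  0.09      ] -16.968173451974256 0.035714113088284004
[ 0.52085038 -0.13476405  0.09      ] [ 0.55693148 -0.1456279   0.09      ] [ 0.53889093 -0.14019597  0.09      ] -16.75679091472985 0.03768114456644042
[[0.4868779  0.2597711 ]
 [0.46884018 0.2927609 ]
 [0.48035595 0.29782638]
 [0.4935228  0.2641744 ]] [0.4823992  0.27863318] ((0.48213955760002136, 0.27814891934394836), (0.012580614537000656, 0.037460196763277054), 23.74338150024414)
[[0.4680724  0.2930899 ]
 [0.47654095 0.29816768]
 [0.49530804 0.26248822]
 [0.48773116 0.25976428]] [0.48191315 0.27837753] ((0.4815618395805359, 0.27803322672843933), (0.009858781471848488, 0.04031410440802574), 27.743982315063477)
```

```bash
cat > go.py <<'E'
import sys,numpy as np
from scipy.spatial.transform import Rotation as Ro
from bench import arm
def tgt(x,y,z,yaw):
    s=arm.state(); R=Ro.from_euler('xyz',s['tcp_rot']); T=Ro.from_euler('xyz',[np.pi,0,np.radians(yaw)])
    print('clk',round(s['clock'],2),'pos',np.round(s['tcp_pos'],4),'rot deg',np.round(np.degrees(s['tcp_rot']),2),'F',np.round(s['contact_force'],2),'M',np.round(s['torque'],3),'gap',round(s['finger_gap']*85.4,1))
    print('travel cm',np.round(R.inv().apply(np.array([x,y,z])-s['tcp_pos'])*100,2),'dr',np.round(np.degrees((R.inv()*T).as_rotvec()),2))
if __name__=='__main__': tgt(*map(float,sys.argv[1:5]))
E
python3 go.py .482 .278 .14 116; python3 - <<'E'
from h import *
import cv2
for n,b in (("scene",(165,200,275,308)),("side",(168,195,195,222))):
    D=load(f"pics/{n}0.npz"); X,im=cloud(D,*b); z=X[...,2]; P=X[(z>.02)]; print(n,cv2.minEnclosingCircle(P[:,:2].astype(np.float32)),P[:,2].max())
E
```

```text
clk 0.15 pos [0.2471 0.5187 0.2306] rot deg [-1.7992e+02 -2.0000e-02  1.5452e+02] F [0.09 0.34 0.87] M [-0.008  0.048  0.031] gap 85.1
travel cm [-31.56 -11.61   9.06] dr [-8.000e-02  1.000e-02  3.852e+01]
scene ((0.4869546592235565, 0.16169613599777222), 0.023408984765410423) 0.0463239476324093
side ((0.48441222310066223, 0.16164574027061462), 0.022252025082707405) 0.04413931702453033
```

Call:
send_rows --travel '[[-2,-0.7,0.6],[-5,-1.9,1.5],[-8.5,-3.1,2.5],[-12,-4.4,3.5],[-15.5,-5.7,4.5],[-19,-7,5.5],[-22.5,-8.3,6.5],[-26,-9.6,7.5],[-29,-10.7,8.3],[-31,-11.4,8.9],[-31.6,-11.6,9.1],[-31.6,-11.6,9.1],[-31.6,-11.6,9.1]]' --dr '[[0,0,2],[0,0,6],[0,0,10],[0,0,14.5],[0,0,19],[0,0,23],[0,0,27],[0,0,31],[0,0,35],[0,0,37.5],[0,0,38.5],[0,0,38.5],[0,0,38.5]]' --claw '[5,5,5,5,5,5,5,5,5,5,5,5,5]'

```text
clock: 1.23
tcp_pos: [0.4818, 0.2783, 0.1395]
tcp_rot: [-3.14, -0.0, 2.026]
contact_force: [-0.2, -0.4, -0.1]
finger_gap: 0.584
```

```bash
python3 go.py .482 .278 .037 116; python3 - <<'E'
from bench import arm, imaging
import cv2, numpy as np
p=imaging.camera_params("wrist");im,d=imaging.capture("wrist"); cv2.imwrite("pics/w1.png",im[:,:,::-1]); np.savez("pics/w1.npz",im=im,d=d,**p)
E
```

```text
clk 1.23 pos [0.4818 0.2783 0.1395] rot deg [-179.89   -0.    116.06] F [-0.17 -0.41 -0.11] M [-0.035  0.025  0.01 ] gap 49.8
travel cm [-0.03  0.02 10.25] dr [-0.11 -0.    0.06]
```

View pics/w1.png

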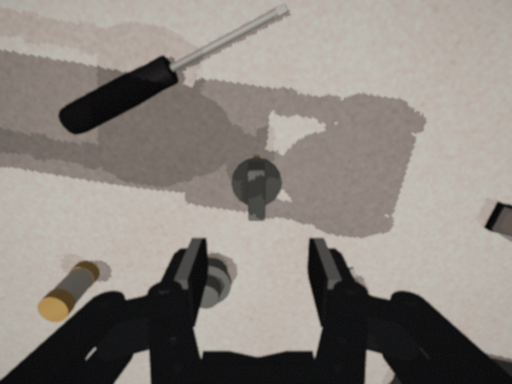

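The wrist view shows the carrier at (257,190) with its wing pointing along the image columns, so it lies between the jaws.

```bash
python3 - <<'E'
from h import *
import cv2
D=load("pics/w1.npz"); X,im=cloud(D,150,228,225,290); z=X[...,2]
for lo,hi in((.03,.042),(.044,.07),(.058,.07)):
    P=X[(z>lo)&(z<hi)]; print(lo,len(P),P.mean(0).round(4),cv2.minAreaRect(P[:,:2].astype(np.float32)), cv2.minEnclosingCircle(P[:,:2].astype(np.float32)))
cv2.imwrite("pics/w1c.png",cv2.resize(im[:,:,::-1],None,fx=8,fy=8,interpolation=cv2.INTER_CUBIC))
E
```

```text
0.03 1170 [0.4806 0.2815 0.035 ] ((0.4806320071220398, 0.2803468108177185), (0.04130426421761513, 0.039444658905267715), 25.725671768188477) ((0.4812341332435608, 0.27952367067337036), 0.020947514101862907)
0.044 1013 [0.48   0.282  0.0638] ((0.4812977612018585, 0.27953237295150757), (0.012888568453490734, 0.04035859555006027), 27.054336547851562) ((0.4817473292350769, 0.27962008118629456), 0.02079441212117672)
0.058 933 [0.4807 0.2807 0.0649] ((0.4812977612018585, 0.27953237295150757), (0.012888568453490734, 0.04035859555006027), 27.054336547851562) ((0.4822652339935303, 0.28002649545669556), 0.020767703652381897)
```

View pics/w1c.png

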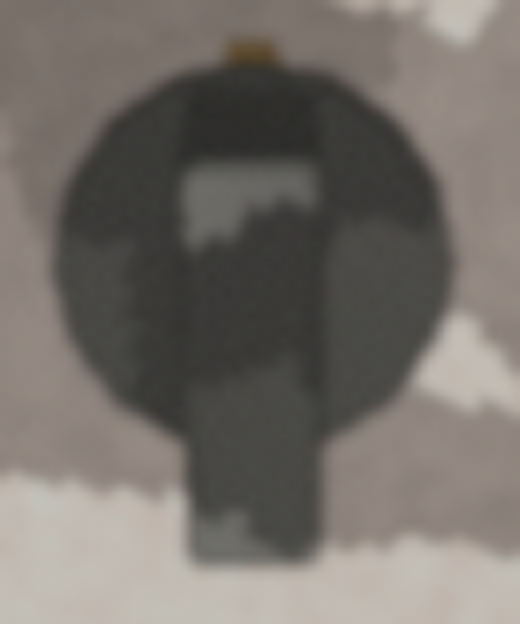

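Call:
send_rows --travel '[[0,0,1],[0.1,0,3],[0.1,0,5.5],[0.1,0,7.5],[0.1,0,9],[0.1,0,9.9],[0.1,0,10.2],[0.1,0,10.2],[0.1,0,10.2],[0.1,0,10.2],[0.1,0,10.2],[0.1,0,10.2],[0.1,0,10.2],[0.1,0,10.2],[0.1,0,10.2],[0.1,0,10.2]]' --dr '[[0,0,-0.3],[0,0,-0.6],[0,0,-0.8],[0,0,-0.8],[0,0,-0.8],[0,0,-0.8],[0,0,-0.8],[0,0,-0.8],[0,0,-0.8],[0,0,-0.8],[0,0,-0.8],[0,0,-0.8],[0,0,-0.8],[0,0,-0.8],[0,0,-0.8],[0,0,-0.8]]' --claw '[5,5,5,5,5,5,5,5,0.5,0.5,0.5,0.5,0.5,0.5,0.5,0.5]'

```text
clock: 2.62
tcp_pos: [0.482, 0.2799, 0.0389]
tcp_rot: [3.141, 0.0, 2.04]
contact_force: [-1.2, 0.0, 6.6]
finger_gap: 0.139
```

```bash
python3 go.py .482 .278 .20 116
```

```text
clk 2.62 pos [0.482  0.2799 0.0389] rot deg [1.7998e+02 1.0000e-02 1.1690e+02] F [-1.16  0.05  6.59] M [0.054 0.148 0.02 ] gap 11.9
travel cm [ -0.18  -0.08 -16.11] dr [0.02 0.01 0.9 ]
```

Call:
send_rows --travel '[[0,0,-0.3],[0,0,-1],[0,0,-2.5],[0,0,-5],[0,0,-8],[0,0,-11],[0,0,-13],[0,0,-14],[0,0,-14],[0,0,-14]]' --dr '[[0,0,0],[0,0,0],[0,0,0],[0,0,0],[0,0,0],[0,0,0],[0,0,0],[0,0,0],[0,0,0],[0,0,0]]' --claw '[0.5,0.5,0.5,0.5,0.5,0.5,0.5,0.5,0.5,0.5]'

```text
clock: 3.45
tcp_pos: [0.4815, 0.2797, 0.1782]
tcp_rot: [-3.141, 0.0, 2.04]
contact_force: [0.2, 0.3, -2.7]
finger_gap: 0.141
```

```bash
python3 go.py .5385 -.140 .18 163;python3 - <<'E'
from bench import arm, imaging
import cv2, numpy as np
p=imaging.camera_params("wrist");im,d=imaging.capture("wrist"); cv2.imwrite("pics/w2.png",im[:,:,::-1]); np.savez("pics/w2.npz",im=im,d=d,**p)
E
```

```text
clk 3.45 pos [0.4815 0.2797 0.1782] rot deg [-1.7998e+02  1.0000e-02  1.1690e+02] F [ 0.23  0.28 -2.73] M [0.038 0.045 0.018] gap 12.1
travel cm [-40.01 -13.91  -0.17] dr [-2.00e-02  0.00e+00 -4.61e+01]
```

View pics/w2.png

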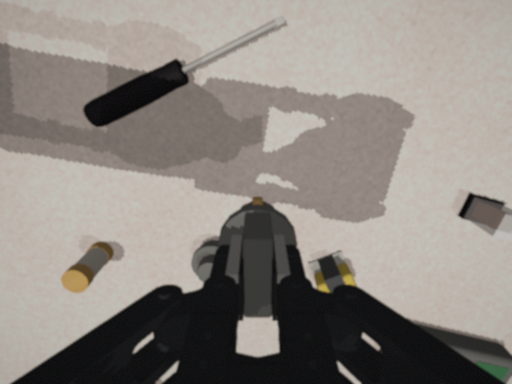

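```bash
python3 go.py .596 -.1575 .20 163; python3 - <<'E'
from h import *
import cv2
from scipy.spatial.transform import Rotation as Ro
D=load("pics/w2.npz"); X,im=cloud(D,190,325,215,300)
t=np.array([.4815,.2797,.1782]); R=Ro.from_euler('xyz',[-179.98,.01,116.9],degrees=True)
Y=R.inv().apply((X-t).reshape(-1,3)).reshape(X.shape)
# nb tool z down
z=-Y[...,2]
for lo,hi in((-.009,-.001),(.022,.031)):
    m=(z>lo)&(z<hi)&(abs(Y[...,1])<.03)&(abs(Y[...,0])<.03);P=Y[m]
    print(lo,len(P),'z',np.median(-P[:,2]),P.min(0).round(4),P.max(0).round(4),cv2.minAreaRect(P[:,:2].astype(np.float32)))
E
```

```text
clk 3.5 pos [0.4808 0.2795 0.1771] rot deg [-1.7986e+02 -1.0000e-02  1.1691e+02] F [-0.16 -0.78 -1.46] M [-0.044 -0.021 -0.006] gap 11.8
travel cm [-44.19  -9.51  -2.27] dr [ -0.13  -0.07 -46.09]
-0.009 1295 z -0.004028390563858425 [-0.0005 -0.0195  0.0011] [0.021 0.022 0.009] ((0.010361914522945881, 0.0011078212410211563), (0.041464537382125854, 0.021274546161293983), 89.33226013183594)
0.022 3003 z 0.026164562656527793 [-0.0207 -0.0173 -0.031 ] [ 0.0206  0.0191 -0.022 ] ((0.00024307053536176682, 0.0011556539684534073), (0.036176152527332306, 0.03577578067779541), 45.17671585083008)
```

Call:
send_rows --travel '[[-2,-0.4,-0.2],[-5,-1,-0.5],[-8.5,-1.8,-1],[-12,-2.6,-1.5],[-15.5,-3.3,-2],[-19,-4.1,-2.2],[-22.5,-4.8,-2.3],[-26,-5.6,-2.3],[-29.5,-6.3,-2.3],[-33,-7.1,-2.3],[-36.5,-7.8,-2.3],[-40,-8.6,-2.3],[-42.5,-9.2,-2.3],[-43.8,-9.4,-2.3],[-44.2,-9.5,-2.3],[-44.2,-9.5,-2.3],[-44.2,-9.5,-2.3],[-44.2,-9.5,-2.3]]' --dr '[[0,0,-2],[0,0,-5],[0,0,-9],[0,0,-13],[0,0,-17],[0,0,-21],[0,0,-25],[0,0,-29],[0,0,-33],[0,0,-37],[0,0,-41],[0,0,-44],[0,0,-46],[0,0,-46],[0,0,-46],[0,0,-46],[0,0,-46],[0,0,-46]]' --claw '[0.5,0.5,0.5,0.5,0.5,0.5,0.5,0.5,0.5,0.5,0.5,0.5,0.5,0.5,0.5,0.5,0.5,0.5]'

```text
clock: 5.0
tcp_pos: [0.5958, -0.1558, 0.1998]
tcp_rot: [-3.141, -0.003, 2.845]
contact_force: [-0.9, 0.3, -0.9]
finger_gap: 0.139
```

```bash
python3 go.py .5385 -.140 .135 163;python3 - <<'E'
from bench import arm, imaging
import cv2, numpy as np
p=imaging.camera_params("wrist");im,d=imaging.capture("wrist"); cv2.imwrite("pics/w3.png",im[:,:,::-1]); np.savez("pics/w3.npz",im=im,d=d,**p)
E
```

```text
clk 5.0 pos [ 0.5958 -0.1558  0.1998] rot deg [-179.94   -0.19  162.98] F [-0.92  0.27 -0.86] M [ 0.043 -0.021 -0.002] gap 11.9
travel cm [ 5.92 -0.16  6.49] dr [-0.06 -0.19 -0.02]
```

View pics/w3.png

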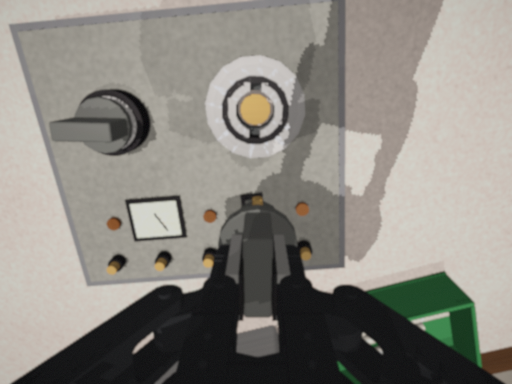

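The socket shows clearly at (256,109), with its keyways at about (256,87) and (255,131), almost exactly along the tool's x.

```bash
python3 - <<'E'
from h import *
import cv2
from scipy.spatial.transform import Rotation as Ro
D=load("pics/w3.npz"); r0,r1,c0,c1=50,165,200,305
X,im=cloud(D,r0,r1,c0,c1); z=X[...,2]
P=X[(z>.086)&(z<.094)];print('depth',len(P),P.mean(0),cv2.minEnclosingCircle(P[:,:2].astype(np.float32)))
g=cv2.cvtColor(im,cv2.COLOR_RGB2GRAY)
# dark+white ring at rim level: rectify to z=.09 plane, 0.2mm/px, tool-aligned not needed
cx,cy=.5385,-.14; s=.00025;n=240
uu=np.zeros((n,n),np.float32);vv=uu.copy()
for i in range(n):
    for j in range(n):
        p=np.array([cx+(j-n/2)*s,cy-(i-n/2)*s,.09]); c=D['R']@p+D['t']
        uu[i,j]=D['fx']*c[0]/c[2]+D['cx'];vv[i,j]=D['fy']*c[1]/c[2]+D['cy']
rect=cv2.remap(D['im'],uu,vv,cv2.INTER_CUBIC); cv2.imwrite("pics/rect3.png",cv2.resize(rect[:,:,::-1],None,fx=2.4,fy=2.4))
E
```

```text
depth 2272 [ 0.53865894 -0.14008213  0.08999684] ((0.5391455888748169, -0.14042800664901733), 0.026411864906549454)
```

View pics/rect3.png

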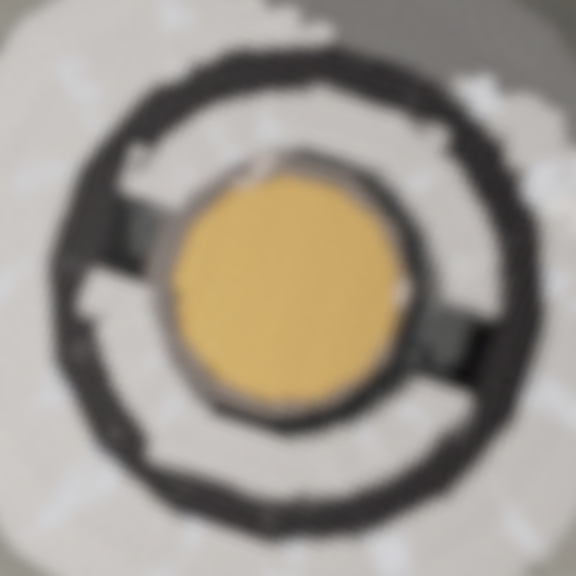

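```bash
python3 go.py .539 -.1407 .135 161.3
```

```text
clk 5.05 pos [ 0.596  -0.1559  0.2001] rot deg [-1.7993e+02 -1.5000e-01  1.6300e+02] F [ 0.19  1.04 -2.26] M [ 0.04  -0.045 -0.006] gap 12.1
travel cm [ 5.87 -0.21  6.52] dr [-0.07 -0.15  1.7 ]
```

Call:
send_rows --travel '[[1,0,0.3],[2.5,-0.1,1],[4.2,-0.1,2],[5.4,-0.2,3.2],[5.8,-0.2,4.5],[5.9,-0.2,5.6],[5.9,-0.2,6.2],[5.9,-0.2,6.5],[5.9,-0.2,6.5],[5.9,-0.2,6.5]]' --dr '[[0,0,0.5],[0,0,1],[0,0,1.7],[0,0,1.7],[0,0,1.7],[0,0,1.7],[0,0,1.7],[0,0,1.7],[0,-0.1,1.7],[0,-0.1,1.7]]' --claw '[0.5,0.5,0.5,0.5,0.5,0.5,0.5,0.5,0.5,0.5]'

```text
clock: 5.88
tcp_pos: [0.5394, -0.1407, 0.1357]
tcp_rot: [-3.14, 0.0, 2.815]
contact_force: [0.0, 0.3, -0.3]
finger_gap: 0.139
```

```bash
python3 go.py .539 -.1407 .122 161.3; python3 - <<'E'
from bench import imaging
import cv2
for n in("side",):
    im,d=imaging.capture(n); cv2.imwrite(f"pics/{n}4.png",cv2.resize(im[170:330,150:320,::-1],None,fx=4,fy=3.75,interpolation=cv2.INTER_CUBIC))
E
```

```text
clk 5.88 pos [ 0.5394 -0.1407  0.1357] rot deg [-1.7992e+02  1.0000e-02  1.6131e+02] F [ 0.04  0.35 -0.25] M [-0.029 -0.02   0.005] gap 11.8
travel cm [ 0.04 -0.01  1.37] dr [-0.08  0.01  0.01]
```

View pics/side4.png

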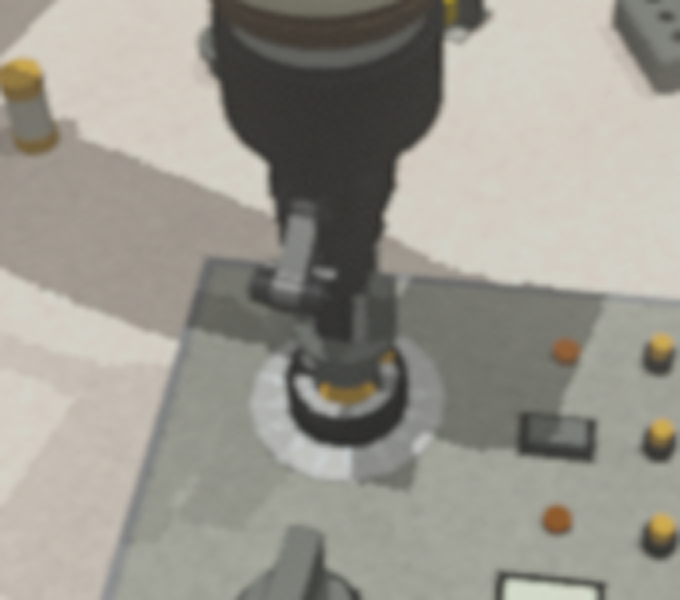

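The side view shows the carrier's nose just over the bore at about (345,370). I'll lower it slowly.

Call:
send_rows --travel '[[0,0,0.2],[0,0,0.4],[0,0,0.6],[0,0,0.8],[0,0,1.0],[0,0,1.1],[0,0,1.2],[0,0,1.3],[0,0,1.3]]' --dr '[[0,0,0],[0,0,0],[0,0,0],[0,0,0],[0,0,0],[0,0,0],[0,0,0],[0,0,0],[0,0,0]]' --claw '[0.5,0.5,0.5,0.5,0.5,0.5,0.5,0.5,0.5]'

```text
clock: 6.68
tcp_pos: [0.5394, -0.1408, 0.1227]
tcp_rot: [-3.14, 0.0, 2.815]
contact_force: [0.7, -0.6, -2.3]
finger_gap: 0.136
```

```bash
python3 go.py .539 -.1407 .112 161.3
```

```text
clk 6.68 pos [ 0.5394 -0.1408  0.1227] rot deg [-1.7992e+02  1.0000e-02  1.6130e+02] F [ 0.73 -0.6  -2.31] M [ 0.011 -0.025 -0.007] gap 11.6
travel cm [ 0.04 -0.    1.07] dr [-0.08  0.01  0.  ]
```

Call:
send_rows --travel '[[0,0,0.1],[0,0,0.2],[0,0,0.3],[0,0,0.4],[0,0,0.5],[0,0,0.6],[0,0,0.7],[0,0,0.7]]' --dr '[[0,0,0],[0,0,0],[0,0,0],[0,0,0],[0,0,0],[0,0,0],[0,0,0],[0,0,0]]' --claw '[0.5,0.5,0.5,0.5,0.5,0.5,0.5,0.5]'

```text
clock: 7.35
tcp_pos: [0.5392, -0.1407, 0.1154]
tcp_rot: [-3.14, -0.0, 2.815]
contact_force: [-0.4, -0.5, -1.5]
finger_gap: 0.143
```

```bash
python3 go.py .539 -.1407 .101 161.3
```

```text
clk 7.35 pos [ 0.5392 -0.1407  0.1154] rot deg [-1.7992e+02 -2.0000e-02  1.6130e+02] F [-0.38 -0.48 -1.46] M [-0.05   0.025 -0.006] gap 12.2
travel cm [ 0.02 -0.    1.44] dr [-0.08 -0.02  0.  ]
```

Call:
send_rows --travel '[[0,0,0.15],[0,0,0.3],[0,0,0.45],[0,0,0.6],[0,0,0.75],[0,0,0.9],[0,0,1.0],[0,0,1.1],[0,0,1.2],[0,0,1.2]]' --dr '[[0,0,0],[0,0,0],[0,0,0],[0,0,0],[0,0,0],[0,0,0],[0,0,0],[0,0,0],[0,0,0],[0,0,0]]' --claw '[0.5,0.5,0.5,0.5,0.5,0.5,0.5,0.5,0.5,0.5]'

```text
clock: 8.18
tcp_pos: [0.5395, -0.1409, 0.1041]
tcp_rot: [-3.14, 0.0, 2.815]
contact_force: [-2.4, 1.3, 6.3]
finger_gap: 0.136
```

```bash
python3 go.py .539 -.1407 .101 161.3
```

```text
clk 8.18 pos [ 0.5395 -0.1409  0.1041] rot deg [-1.7992e+02  2.0000e-02  1.6130e+02] F [-2.4   1.28  6.28] M [ 0.282  0.491 -0.01 ] gap 11.6
travel cm [0.06 0.   0.31] dr [-0.08  0.02  0.  ]
```

Call:
send_rows --travel '[[0,0,0.1],[0,0,0.18],[0,0,0.18],[0,0,0.18],[0,0,0.18],[0,0,0.18],[0,0,0.18],[0,0,0.18]]' --dr '[[0,0,0],[0,0,0],[0,0,2],[0,0,5],[0,0,8],[0,0,11],[0,0,14],[0,0,15]]' --claw '[0.5,0.5,0.5,0.5,0.5,0.5,0.5,0.5]'

```text
clock: 8.85
tcp_pos: [0.5397, -0.1408, 0.1031]
tcp_rot: [-3.14, 0.001, 2.551]
contact_force: [-4.1, 2.6, 7.3]
finger_gap: 0.135
```

```bash
python3 go.py .539 -.1407 .103 71.3
```

```text
clk 8.85 pos [ 0.5397 -0.1408  0.1031] rot deg [-1.7993e+02  5.0000e-02  1.4618e+02] F [-4.13  2.62  7.3 ] M [0.395 0.595 0.029] gap 11.5
travel cm [ 0.06 -0.03  0.01] dr [-3.000e-02  9.000e-02  7.488e+01]
```

Call:
send_rows --travel '[[0.05,0,0.07],[0.05,0,0.07],[0.05,0,0.07],[0.05,0,0.07],[0.05,0,0.07],[0.05,0,0.07],[0.05,0,0.07],[0.05,0,0.07],[0.05,0,0.07],[0.05,0,0.07],[0.05,0,0.07],[0.05,0,0.07]]' --dr '[[0,0,4],[0,0,8],[0,0,12],[0,0,16],[0,0,20],[0,0,24],[0,0,28],[0,0,32],[0,0,36],[0,0,40],[0,0,44],[0,0,45]]' --claw '[0.5,0.5,0.5,0.5,0.5,0.5,0.5,0.5,0.5,0.5,0.5,0.5]'

```text
clock: 9.85
tcp_pos: [0.5395, -0.1407, 0.1032]
tcp_rot: [-3.142, 0.002, 1.763]
contact_force: [-2.4, 1.1, 8.2]
finger_gap: 0.142
```

```bash
python3 go.py .539 -.1407 .103 71.3
```

```text
clk 9.85 pos [ 0.5395 -0.1407  0.1032] rot deg [-1.8000e+02  1.1000e-01  1.0103e+02] F [-2.4   1.06  8.2 ] M [0.176 0.607 0.034] gap 12.1
travel cm [ 0.01 -0.05  0.02] dr [ 0.03  0.11 29.73]
```

Call:
send_rows --travel '[[0,0,0.06],[0,0,0.06],[0,0,0.06],[0,0,0.06],[0,0,0.06],[0,0,0.06],[0,0,0.06],[0,0,0.06],[0,0,0.06]]' --dr '[[0,0,4],[0,0,8],[0,0,12],[0,0,16],[0,0,20],[0,0,23],[0,0,25],[0,0,27],[0,0,27]]' --claw '[0.5,0.5,0.5,0.5,0.5,0.5,0.5,0.5,0.5]'

```text
clock: 10.6
tcp_pos: [0.5395, -0.1408, 0.1034]
tcp_rot: [3.141, 0.002, 1.291]
contact_force: [-3.0, 0.8, 6.8]
finger_gap: 0.134
```

```bash
python3 go.py .539 -.1407 .103 71.3
```

```text
clk 10.6 pos [ 0.5395 -0.1408  0.1034] rot deg [1.7996e+02 1.2000e-01 7.3960e+01] F [-2.96  0.76  6.76] M [ 0.234  0.701 -0.031] gap 11.5
travel cm [-0.   -0.05  0.04] dr [0.04 0.12 2.66]
```

Call:
send_rows --travel '[[0,0,0.06],[0,0,0.06],[0,0,0.06],[0,0,0.06]]' --dr '[[0,0,1],[0,0,2],[0,0,3],[0,0,3]]' --claw '[0.5,0.5,0.5,0.5]'

```text
clock: 10.93
tcp_pos: [0.5394, -0.1408, 0.1035]
tcp_rot: [3.141, 0.002, 1.238]
contact_force: [-3.4, 1.5, 7.7]
finger_gap: 0.139
```

```bash
python3 go.py .539 -.1407 .103 71.3
```

```text
clk 10.93 pos [ 0.5394 -0.1408  0.1035] rot deg [1.7997e+02 1.3000e-01 7.0940e+01] F [-3.39  1.52  7.69] M [0.282 0.591 0.076] gap 11.9
travel cm [-0.01 -0.04  0.05] dr [ 0.03  0.13 -0.36]
```

Call:
send_rows --travel '[[0,0,-0.1],[0,0,-0.2],[0,0,-0.25],[0,0,-0.25]]' --dr '[[0,0,0],[0,0,0],[0,0,0],[0,0,0]]' --claw '[0.5,0.5,0.5,0.5]'

```text
clock: 11.27
tcp_pos: [0.5394, -0.1408, 0.1062]
tcp_rot: [3.141, 0.002, 1.238]
contact_force: [-2.2, 0.2, 5.1]
finger_gap: 0.138
```

```bash
python3 go.py .539 -.1407 .107 71.3
```

```text
clk 11.27 pos [ 0.5394 -0.1408  0.1062] rot deg [1.7997e+02 1.3000e-01 7.0940e+01] F [-2.18  0.25  5.06] M [0.18  0.473 0.01 ] gap 11.8
travel cm [-0.01 -0.04 -0.08] dr [ 0.03  0.13 -0.36]
```

Call:
send_rows --travel '[[0,0,-0.08],[0,0,-0.15],[0,0,-0.22],[0,0,-0.25],[0,0,-0.25]]' --dr '[[0,0,0],[0,0,0],[0,0,0],[0,0,0],[0,0,0]]' --claw '[0.5,0.5,0.5,0.5,0.5]'

```text
clock: 11.68
tcp_pos: [0.5393, -0.1407, 0.1081]
tcp_rot: [3.141, 0.002, 1.238]
contact_force: [0.5, 0.2, -0.6]
finger_gap: 0.138
```

```bash
python3 go.py .539 -.1407 .108 71.3
```

```text
clk 11.68 pos [ 0.5393 -0.1407  0.1081] rot deg [1.7998e+02 1.3000e-01 7.0940e+01] F [ 0.48  0.16 -0.6 ] M [ 0.057 -0.067 -0.031] gap 11.8
travel cm [-0.01 -0.03  0.01] dr [ 0.02  0.13 -0.36]
```

Call:
send_rows --travel '[[0,0,0],[0,0,0],[0,0,0],[0,0,0],[0,0,0],[0,0,0],[0,0,0],[0,0,-1],[0,0,-3],[0,0,-6],[0,0,-9],[0,0,-11],[0,0,-12],[0,0,-12]]' --dr '[[0,0,0],[0,0,0],[0,0,0],[0,0,0],[0,0,0],[0,0,0],[0,0,0],[0,0,0],[0,0,0],[0,0,0],[0,0,0],[0,0,0],[0,0,0],[0,0,0]]' --claw '[2,3,5,5,5,5,5,5,5,5,5,5,5,5]'

```text
clock: 12.85
tcp_pos: [0.5409, -0.1412, 0.2316]
tcp_rot: [3.135, 0.003, 1.238]
contact_force: [-0.4, 0.3, -0.1]
finger_gap: 0.584
```

```bash
python3 go.py .539 -.1407 .2 71.3; python3 - <<'E'
from bench import arm, imaging
import cv2, numpy as np
for n in("wrist","scene","side"):
    p=imaging.camera_params(n);im,d=imaging.capture(n); cv2.imwrite(f"pics/{n}9.png",im[:,:,::-1]); np.savez(f"pics/{n}9.npz",im=im,d=d,**p)
from h import *
for n in("wrist","scene","side"):
    D=load(f"pics/{n}9.npz"); X,im=cloud(D,0,384,0,512); 
    r=np.hypot(X[...,0]-.5393,X[...,1]+.1405); z=X[...,2]; m=(r<.023)&(z>.098)&(z<.15)
    P=X[m]; top=P[P[:,2]>np.percentile(P[:,2],95)-.006]
    fl=P[(P[:,2]<.115)]
    print(n,len(P),'wing top',np.median(top[:,2]),'flange',np.median(fl[:,2]) if len(fl) else None,cv2.minAreaRect(top[:,:2].astype(np.float32)))
E
```

```text
clk 12.85 pos [ 0.5409 -0.1412  0.2316] rot deg [1.7964e+02 1.7000e-01 7.0940e+01] F [-0.41  0.33 -0.11] M [ 0.04  -0.019 -0.035] gap 49.9
travel cm [-0.01 -0.22  3.16] dr [ 0.36  0.17 -0.36]
wrist 1864 wing top 0.13423689160347818 flange 0.10422002126536421 ((0.540833055973053, -0.14051079750061035), (0.040177203714847565, 0.012321468442678452), 70.38277435302734)
scene 381 wing top 0.13338668126463868 flange 0.10457466492983145 ((0.5404050350189209, -0.14112623035907745), (0.040429387241601944, 0.016877280548214912), 75.26393127441406)
side 555 wing top 0.13375785775103413 flange 0.10395110538031747 ((0.5389201045036316, -0.14092016220092773), (0.04044639691710472, 0.01297278143465519), 70.95140075683594)
```

View pics/wrist9.png

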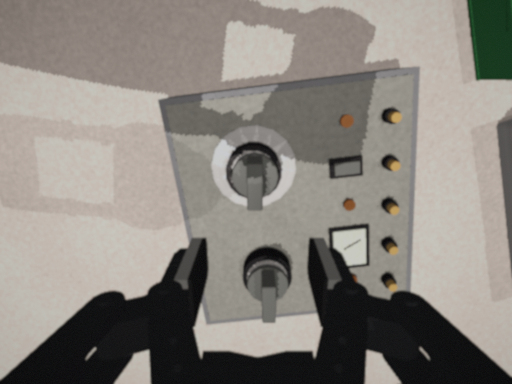

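View pics/side9.png

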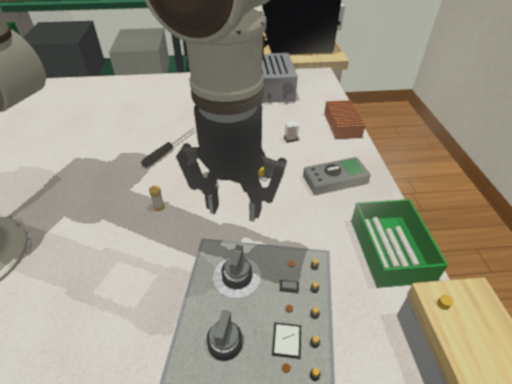

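The wing top measures 134 mm and the flange top 104 mm. Both match the locked height, with the wing turned about 90° from the keyways. The other loose items in view look unmoved, and the gripper is clear.

```bash
python3 -c "
from bench import arm
print(arm.hand_in())"
```

```text
the job is handed in; nothing more can be done
None
```

The fuse carrier is locked in the empty socket and released, and I have handed the job in at about 13 s of the 72 s allowed.

I gripped the carrier by its wing and lowered it straight into the keyways, which it entered at the first try. I then pushed it in against the spring and turned it about 90° clockwise. The highest upward force in the readings taken after each move was about 8 N, and the twisting moment stayed under 0.1 N m. When I eased off, it rose into the lock notches.

**Locked position:** after release, all three cameras put the wing top at 133.4–134.2 mm and the flange top at 104.0–104.6 mm. That matches the locked height (134 and 104 mm). The wing angle was about 70–75°, roughly 90° from the keyways.

**Small disagreements:**
- The cameras differed on the keyway angle by about 2° (-17° and -19°).
- They differed on the socket centre by 1–2 mm. I entered at a value in between for both.
- When I closed on the wing, the fingertips seem to have touched the flange lightly (6.6 N). It did no harm.

**Other items:** I did not touch the other loose items. The ones in view in the final pictures look unmoved, but I checked that by eye only and did not measure it.

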